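# Hang the keyhole tool holder on the free stud

## Robot

A 7-joint arm with a two-finger parallel gripper is mounted at the origin on a cart in front of the work surface, level with it; the furniture and walls round the work are solid. World frame = base frame: x ahead of the robot, y to its left, z up, the work surface at z = 0. Lengths are in mm, angles in rad, forces in N, time in s.
With the tool pointing down it reaches from about 425 to 875 mm from the base axis. Payload 8.4 kg.
Tool frame: the origin (TCP) lies at the very end of the fingers, on their centre line; the grasp point (between the pads) lies 19 mm behind it; z points along the fingers, y is the direction in which the jaws open and shut (so a half turn about z gives the same grasp; the last joint's range is limited). The gripper opens to 85 mm and grips with 20 to 120 N. Pads are 22 mm wide; open, the fingers measure 114 mm over their backs; the gripper's body (76 mm by 85 mm) begins 54 mm behind the grasp point. The pads swing forward as they close: fully open they stand 13 mm farther back than shut.
Start: joints at [-1.44, 0.333, 0.04, 1.465, -0.013, 1.343, -0.059], TCP at [148.062, 632.882, 202.908] pointing down, gripper open.
Joint ranges: [-2.58, 2.58], [-0.38, 2.09], [-1.3, 1.39], [0.25, 2.4], [-1.5, 4.64], [0.08, 2.09], [-2.65, 2.65]. Speed limits (rad/s): [2.22, 2.22, 2.79, 2.79, 3.14, 3.14, 3.14].

## Interface

Orientations are given as a rotation vector (axis times angle).
In Python, from workcell import ctrl, read_camera gives the robot as it stands.
- The arm moves only by the tool jog_arm, never from a script. Its arguments are lists of equal length, an entry for each row: "hand": the opening in per cent of the stroke, from 0 (shut) to 100 (fully open); "slide": the shift along the tool's x, y, z in cm, a list of three; "yaw": the turn about the tool's z in rad. In form: {"hand": [hand, ...], "slide": [[x, y, z], ...], "yaw": [yaw, ...]}. A call has 1 to 10 rows; each row shifts and turns the commanded pose from where the row before left it, along the tool's axes as they then stand; what a row does not reach is not made up. A row lasts 1/8 s, in which the tool goes at most 62.5 mm and 10.7 degrees, less where a joint would pass 70% of its speed; a pose out of reach is approached as far as the arm can. A call is refused whole if a number of a shift passes 6.25 or a number of a turn 0.188, either way. A call with a gripper value outside its range is refused whole. The fingers move at their own pace and stop on an object; "grip_force" is the grip in N (left out, the last holds). Time passes only in rows, so rows that do not move let the fingers close. It gives the time, the measured TCP pose, the force and the opening at its end, in the units of the state.
- ctrl.observe(): the state, without advancing time (a new reading comes with each control period).
- read_camera(name): name is "side" or "top"; returns a dict with "image" (400x640x3 uint8, red, green, blue), "z_map" (400x640 float32, mm along the optical axis (not along the pixel's ray), 0 where there is no reading), "K" (3x3 intrinsics, pixels), "k1" (the pictures are not rectified: a ray, as slopes to the right and down, at radius r is drawn at 1 + k1 r^2 times it, then the intrinsics apply), "eye" and "rotation" of the camera in the world. Camera axes: x right, y up, looking along -z (the intrinsics and any distortion apply to the point x, -y, -z); pixel columns grow to the right and rows downward; lengths in mm; the calibration is good to about 2 mm. A picture is of the moment at which its call begins.
- ctrl.finish_job(): hands the job in, once; it reports no verdict.
The state is a dict: "t": time; "qpos": joint angles; "dq": joint speeds; "joint_efforts": joint torques, N m; "position": TCP position; "tcp_rot": TCP orientation; "force": force on the tool from outside, world axes, zero at the start; "torque": the same for the moment, N m; "gripper_width": opening from 0.0 (shut) to 1.0 (fully open).
Only numpy, scipy, OpenCV 4.12 (cv2) and the standard library are available. Lean on these libraries where they do the work, as an engineer would, in place of code of your own. Each camera call takes 0.05 s, during which the arm holds its last target. There are 200 camera calls.

## Task

Lift the loose aluminium tool holder out of its storage bay and stand it upright on the bench to change your grip. Once it stands by itself, take it again and hang it on the post whose stud is still free: pass the keyhole over the stud's head, push the back plate against the post and slide the holder fully down so that the slot locks behind the head. Leave it hanging there, and do not push the tin, the calliper or the little movement vice about.

Things in the scene. Friction and masses are not known exactly. Their poses are not given: they have to be found in the camera images.
- holder_mid (a point): Centre of the back plate of the loose aluminium L-shaped tool holder (58 mm wide in y, 110 high, 50 deep, about 0.22 kg), 55 mm above its underside, 4 mm in front of its back face. Axes: z up as it stands or hangs, x from front to back, y across. The plate is 8 mm thick; its top edge can be pinched front to back. It starts upright in the bay, front to the robot.
- holder: The same holder; origin at the foot of its back face, mid-width. Side flanges 3 mm thick (58 mm over both, 52 mm between) reach 24 mm forward of the back face (49 mm in the lowest 22 mm) and end 10 mm below the plate's top. A 5 mm thick foot shelf with two round tool holes reaches 50 mm forward of the back face; the holder stands by itself on its underside.
- keyhole_entry (a point): Centre of the entry hole of the holder's keyhole, on the back face, 71 mm above the underside. The hole goes through the plate, is eight-sided and 20 mm across.
- keyhole_seat (a point): Where the stud's axis lies in the holder when locked, on the back face, 87 mm above the underside, 16 mm above the entry centre. The slot, 9 mm wide, runs straight up from the entry hole and ends 90 mm above the underside.
- stud_bare (a point): Root of the free brass stud on its axis, at the front face of its fixed post, 165 mm above the bench. x points into the post, z up; the stud points to -x: shank 6 mm in diameter and 11 mm long, then a head 14 mm in diameter, 4 mm thick (its front 15 mm from the face). Locked, the holder's underside is 78 mm above the bench, its back at the post face with up to 3 mm play.
- post_bare: The post with the free stud: dark steel upright 40 mm wide, 14 mm thick behind its front face, 195 mm high, on a base 110 x 110 x 10 mm that reaches 43 mm in front of the face. Origin on the bench below the stud's root; axes as stud_bare. The posts stand some 20 cm apart, left and right, may change places, and each is turned a little.
- stud_used (a point): The same point of the other, equal post. It already carries an equal tool holder, fixed there, with the stud's head showing in front of its slot.
- bay_floor (a point): Floor of the fixed grey storage bay, 4 mm above the bench, below the stored holder's back face; x front to back. Cheeks 63 mm apart inside, 113 mm high, cover the holder's sides from 47 mm before to 15 mm behind this point. A lip 12 mm high crosses the front (64 mm before), a bar 26 mm high the rear, so the holder goes out upwards. Before and behind the plate's upper half it is open.
- tin_mid (a point): Centre, half-way up, of a small round brass-coloured parts tin, 36 mm across, 20 mm high, nearer the robot than the posts. Leave it alone.
- calliper_mid (a point): Origin of the calliper lying at the left, 7 mm above the bench; 50 x 150 x 14 mm. Leave it alone.
- vice_mid (a point): Origin of the small brass movement vice lying right of the posts, 8 mm above the bench; 30 x 60 x 16 mm. Leave it alone.

How it is judged:
By the outcome, as a careful person would: the job done as asked, in the order asked, and still so for the second after the job is handed in, with the robot touching nothing.
It also fails if it takes over 59 s, if anything falls off the work surface, if the arm or the gripper's body presses on something with over 40 N, if the wrist force passes 120 N, or if a joint passes its speed limit or range.

## Working session

There is one attempt and no reset: what is moved stays moved. The work goes in short steps, Python scripts to look and compute and a tool call to move; the robot and the scene stay as the last step left them, time stands still between calls to the robot, and variables do not carry over. Pictures are saved under pics/ and viewed, about 8 in all and at most 12, crops included, and the job is handed in when it is done.

Besides the shell and the picture viewer there is one more tool, called after "Request:" as name([rows], argument=value, ...), one row to a line, values as JSON. jog_arm: Moves the arm, as the interface text tells. Its arguments: {"type":"object","properties":{"hand":{"type":"array"},"slide":{"type":"array"},"yaw":{"type":"array"},"grip_force":{"type":"number"}},"required":["hand","slide","yaw"]}

```bash
ls; mkdir -p pics
cat > h.py <<'E'
import numpy as np, cv2
from workcell import ctrl, read_camera
from scipy.spatial.transform import Rotation as R
def grab(n):
    c=read_camera(n); np.savez('%s.npz'%n,**c); return c
def load(n): return dict(np.load('%s.npz'%n))
def slopes(c,uv):
    K=np.array(c['K']); uv=np.atleast_2d(np.float64(uv))
    d=np.c_[(uv[:,0]-K[0,2])/K[0,0],(uv[:,1]-K[1,2])/K[1,1]]
    s=d.copy()
    for _ in range(20): s=d/(1+float(c['k1'])*(s**2).sum(1,keepdims=True))
    return s
def rays(c,uv):
    s=slopes(c,uv); return np.array(c['eye']),np.c_[s[:,0],-s[:,1],-np.ones(len(s))]@np.array(c['rotation']).T
def onplane(c,uv,z):
    e,d=rays(c,uv); return e+d*((z-e[2])/d[:,2])[:,None]
def cloud(c):
    h,w=c['z_map'].shape; u,v=np.meshgrid(np.arange(w),np.arange(h))
    e,d=rays(c,np.c_[u.ravel(),v.ravel()])
    P=e+d*c['z_map'].reshape(-1,1); P[c['z_map'].ravel()==0]=np.nan
    return P.reshape(h,w,3)
def proj(c,P):
    q=(np.atleast_2d(P)-np.array(c['eye']))@np.array(c['rotation'])
    s=np.c_[q[:,0]/-q[:,2],-q[:,1]/-q[:,2]]; s*=1+float(c['k1'])*(s**2).sum(1,keepdims=True)
    K=np.array(c['K']); return np.c_[s[:,0]*K[0,0]+K[0,2],s[:,1]*K[1,1]+K[1,2]]
E
python3 - <<'E'
from h import *
for n in('side','top'):
    c=grab(n); cv2.imwrite(f'pics/{n}0.png',c['image'][:,:,::-1]); print(n,c['K'],c['k1'],c['eye'],c['rotation'])
    cv2.imwrite
s=ctrl.observe(); print(s)
E
```

```text
pics
side [[401.67832017   0.         330.11488723]
 [  0.         401.67832017 202.68487745]
 [  0.           0.           1.        ]] 0.012350124309897183 [ 329.42540709 -827.61274179  516.30739649] [ 1.13477167 -0.13147529 -0.15269668]
top [[420.93798871   0.         316.98229574]
 [  0.         420.93798871 204.10044474]
 [  0.           0.           1.        ]] 0.025561436604874154 [ 380.33149065   45.78958813 1078.78947371] [ 0.08469076 -0.13118213 -1.58631539]
{'t': 0.1, 'qpos': array([-1.44017976,  0.33384532,  0.03985065,  1.46618086, -0.01338506,
        1.3433078 , -0.05848465]), 'dq': array([ 9.10741744e-04, -4.87468917e-04,  4.41135452e-04, -3.91643631e-03,
       -8.69692506e-05,  4.43853893e-04, -7.57401618e-04]), 'joint_efforts': array([ 4.68733182e-03, -6.60017109e+01,  1.37061182e+00, -4.06472182e+01,
        1.69380190e-02,  8.93935823e-03,  4.72659949e-06]), 'position': array([147.98421136, 632.46094645, 202.10761632]), 'tcp_rot': array([-3.60155376e-01, -3.12081497e+00,  2.31593874e-03]), 'force': array([-0.70670786, -0.37494201,  0.48366191]), 'torque': array([ 0.019591  , -0.00951692,  0.01538062]), 'gripper_width': 1.0002220492759533}
```

View pics/side0.png

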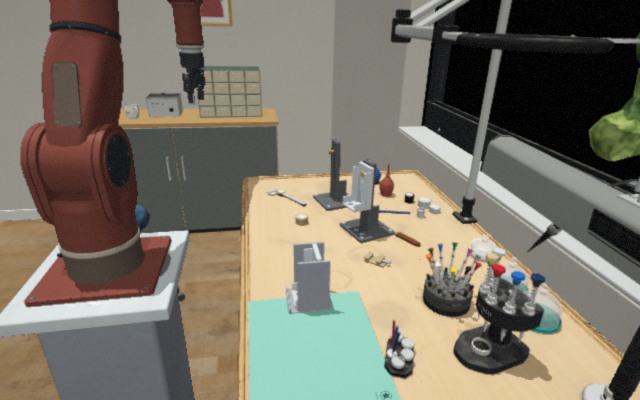

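View pics/top0.png

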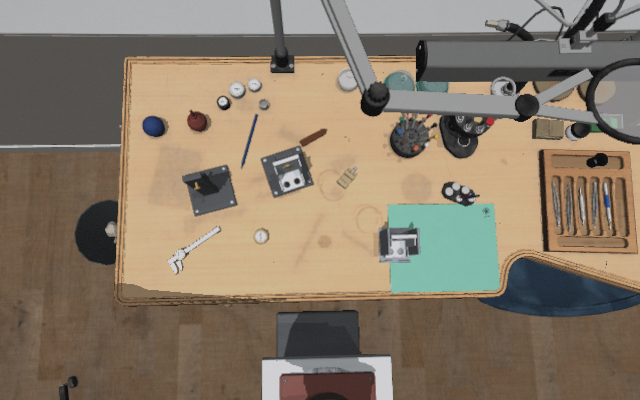

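The side view shows the bay with the holder at about (310,280), the free post at (335,180) and the used post with its holder at (365,200). In the top view the bay is at (400,243), the bare post at (210,190) on the left, the used post at (288,172), the tin at (261,236), the calliper at (195,247) and the vice at (347,178).

```bash
sed -i "s/c=read_camera(n); np/c=dict(read_camera(n)); c['rotation']=R.from_rotvec(np.ravel(c['rotation'])).as_matrix() if np.size(c['rotation'])==3 else c['rotation']; np/" h.py
python3 - <<'E'
from h import *
T=grab('top');S=grab('side')
for n,c in(('t',T),('s',S)):
    P=cloud(c); 
    tab=P[(np.abs(P[...,2])<15)&(P[...,0]>300)&(P[...,0]<800)&(np.abs(P[...,1])<400)]
    print(n,'table z',np.percentile(tab[:,2],[5,50,95]))
PT,PS=cloud(T),cloud(S)
A=np.concatenate([PT.reshape(-1,3),PS.reshape(-1,3)]); lab=np.r_[np.zeros(256000),np.ones(256000)]
def show(n,cent,r,zlo,zhi):
    m=(np.abs(A[:,:2]-cent)<r).all(1)&(A[:,2]>zlo)&(A[:,2]<zhi)
    for l in(0,1):
        q=A[m&(lab==l)]
        if len(q)>5:
            rect=cv2.minAreaRect(q[:,:2].astype(np.float32)); print(n,'ts'[l],len(q),'min',q.min(0).round(),'max',q.max(0).round(),'rect',np.round(rect[0]),np.round(rect[1]),round(rect[2],1))
for n,uv,z in(('bay',(400,243),100),('bare',(205,183),150),('used',(288,165),150),('tin',(261,236),20),('cal',(195,247),10),('vice',(347,178),15)):
    p=onplane(T,uv,z)[0]; print(n,p.round())
    if z>=100:
        for a,b in((10,60),(60,100),(100,125),(125,180),(180,205)): show(n+f' {a}-{b}',p[:2],75,a,b)
    else: show(n,p[:2],60,5,40)
# crops, both views
def crop(c,u,v,w,h,k): return cv2.resize(c['image'][v:v+h,u:u+w,::-1],None,fx=k,fy=k,interpolation=cv2.INTER_CUBIC)
cv2.imwrite('pics/crops.png',np.vstack([np.hstack([crop(T,360,200,80,60,5),crop(T,175,150,80,60,5)]),np.hstack([crop(S,275,225,80,60,5),crop(S,310,130,80,60,5)])]))
E
```

```text
t table z [-2.49189722  1.1435705   9.45554131]
s table z [-1.09663298  1.11546156 11.65203299]
bay [ 421. -176.  100.]
bay 10-60 t 397 min [ 376. -219.   10.] max [ 455. -144.   60.] rect [ 415. -182.] [75. 78.] 89.6
bay 10-60 s 849 min [ 380. -218.   10.] max [ 458. -141.   60.] rect [ 419. -180.] [76. 79.] 89.0
bay 60-100 t 205 min [ 394. -214.   60.] max [ 454. -145.  100.] rect [ 424. -180.] [60. 70.] 0.2
bay 60-100 s 898 min [ 397. -219.   60.] max [ 459. -144.  100.] rect [ 428. -181.] [75. 62.] 89.3
bay 100-125 t 297 min [ 394. -219.  100.] max [ 455. -145.  119.] rect [ 425. -182.] [73. 60.] 89.0
bay 100-125 s 533 min [ 397. -218.  100.] max [ 458. -141.  116.] rect [ 428. -180.] [77. 61.] 88.5
bare [560. 265. 150.]
bare 10-60 t 888 min [504. 221.  10.] max [633. 338.  60.] rect [568. 284.] [109. 108.] 14.2
bare 10-60 s 410 min [511. 222.  10.] max [618. 336.  60.] rect [571. 281.] [106. 111.] 10.5
bare 60-100 t 83 min [553. 263.  61.] max [603. 301. 100.] rect [576. 280.] [37. 51.] 82.9
bare 60-100 s 132 min [558. 262.  60.] max [606. 302. 100.] rect [580. 280.] [39. 48.] 8
[... 1386 characters left out ...]
t [604.  87.] [26. 57.] 20.4
used 180-205 s 143 min [592.  55. 180.] max [628. 117. 196.] rect [610.  89.] [26. 62.] 18.9
tin [448. 155.  20.]
tin t 201 min [389.  96.   5.] max [505. 214.  26.] rect [447. 156.] [115. 118.] 0.6
tin s 119 min [433. 139.   5.] max [469. 175.  22.] rect [451. 155.] [35. 35.] 62.1
cal [424. 320.  10.]
cal t 468 min [365. 261.   5.] max [477. 380.  18.] rect [420. 321.] [114. 113.] 86.5
cal s 146 min [367. 262.   5.] max [479. 378.  14.] rect [432. 328.] [ 42. 154.] 45.0
vice [594. -66.  15.]
vice t 225 min [ 540. -123.    5.] max [646. -10.  20.] rect [592. -66.] [111. 107.] 6.6
vice s 187 min [573. -91.   5.] max [626. -37.  17.] rect [603. -68.] [32. 58.] 48.6
```

View pics/crops.png

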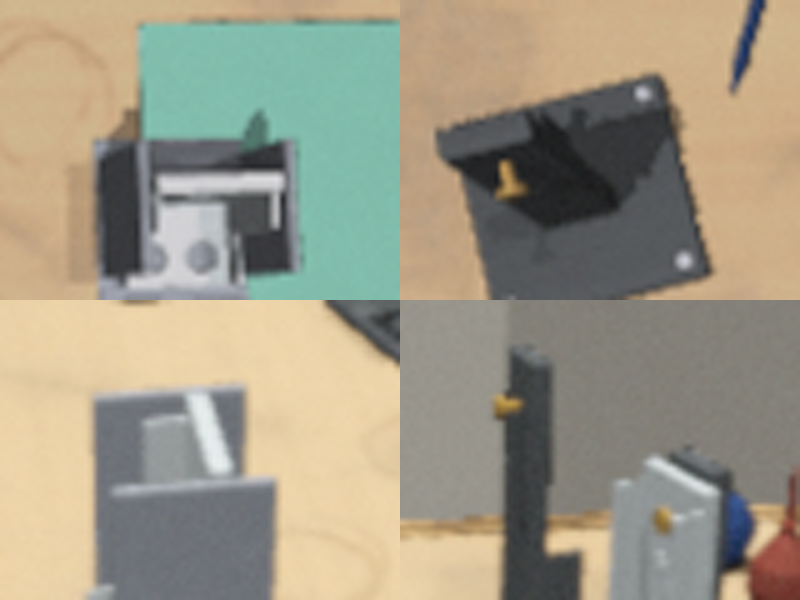

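The crops show the plate's top edge in the bay, at about (403,237) in the full top view. The free post on the left has a bare brass stud at (276,183) in the crop strip, with no holder. Next I'll fit the holder plate and the bare post.

```bash
cat >> h.py <<'E'
def fitline(q):
    vx,vy,x,y=cv2.fitLine(q[:,:2].astype(np.float32),cv2.DIST_HUBER,0,.5,.01).ravel(); return np.degrees(np.arctan2(vy,vx)),x,y
def brass(c,roi):
    u0,v0,u1,v1=roi; hsv=cv2.cvtColor(c['image'],cv2.COLOR_RGB2HSV)
    m=np.zeros(hsv.shape[:2],bool); m[v0:v1,u0:u1]=True
    return m&(hsv[...,0]>12)&(hsv[...,0]<28)&(hsv[...,1]>140)&(hsv[...,2]>90)
def tri(c1,u1,c2,u2):
    e1,d1=rays(c1,u1);e2,d2=rays(c2,u2);d1=d1[0]/np.linalg.norm(d1[0]);d2=d2[0]/np.linalg.norm(d2[0])
    s=np.linalg.lstsq(np.c_[d1,-d2],e2-e1,rcond=None)[0]; a,b=e1+d1*s[0],e2+d2*s[1]
    return (a+b)/2,np.linalg.norm(a-b)
E
python3 - <<'E'
from h import *
T,S=load('top'),load('side')
cs=[]
for n,c,roi in(('t',T,(190,170,215,200)),('s',S,(322,140,345,165))):
    P=cloud(c); x,y,z=P[...,0],P[...,1],P[...,2]
    m=brass(c,roi); v,u=np.nonzero(m); q=P[m]; print(n,'stud px',len(u),u.mean(),v.mean(),u.min(),u.max(),v.min(),v.max(),np.nanmedian(q,0).round(1),np.nanmin(q,0).round(),np.nanmax(q,0).round())
    cs.append((u.mean(),v.mean()))
    # bare post top face
    m=(abs(x-565)<25)&(abs(y-282)<30)&(z>188)&(z<203); q=P[m]; r=cv2.minAreaRect(q[:,:2].astype(np.float32)); print(' posttop',len(q),q.mean(0).round(1),r,fitline(q))
    m=(abs(y-282)<14)&(x>540)&(x<572)&(z>105)&(z<190)&~brass(c,(0,0,640,400)); q=P[m]
    A=np.c_[q[:,1]-282,q[:,2]-165,np.ones(len(q))]; w=np.ones(len(q))
    for _ in range(20):
        k=np.linalg.lstsq(A*w[:,None],q[:,0]*w,rcond=None)[0]; w=1/(1+((q[:,0]-A@k)/1.5)**2)
    print(' face',len(q),'yaw',np.degrees(np.arctan(-k[0])),'x at y282',k[2],'dxdz',k[1])
    m=(abs(y-282)<70)&(abs(x-565)<75)&(z>6)&(z<14); q=P[m]; r=cv2.minAreaRect(q[:,:2].astype(np.float32)); print(' base',len(q),r)
    # holder plate top in bay
    m=(abs(y+180)<27)&(abs(x-430)<25)&(z>107)&(z<122); q=P[m]; print(' plate',len(q),q.mean(0).round(1),q.min(0).round(1),q.max(0).round(1),fitline(q))
    m=(x>390)&(x<462)&(abs(y+180)<45)&(z>113)&(z<123); q=P[m]; print(' bay top',cv2.minAreaRect(q[:,:2].astype(np.float32)))
print(tri(T,cs[0],S,cs[1]))
E
```

```text
<stdin>:6: RuntimeWarning: Mean of empty slice.
  ret = ret.dtype.type(ret / rcount)
Traceback (most recent call last):
ValueError: zero-size array to reduction operation minimum which has no identity
```

```bash
sed -i 's/>140)&(hsv\[...,2\]>90)/>95)\&(hsv[...,2]>75)/' h.py
cat > m.py <<'E'
from h import *
T,S=load('top'),load('side')
h=cv2.cvtColor(T['image'],cv2.COLOR_RGB2HSV); print(h[180:190:2,194:202].tolist())
cs=[]
for n,c,roi in(('t',T,(190,174,207,194)),('s',S,(322,140,340,165))):
    P=cloud(c); x,y,z=P[...,0],P[...,1],P[...,2]
    m=brass(c,roi); v,u=np.nonzero(m); q=P[m]
    if len(u): print(n,'stud px',len(u),u.mean(),v.mean(),u.min(),u.max(),v.min(),v.max(),np.nanmedian(q,0).round(1),np.nanmin(q,0).round(),np.nanmax(q,0).round()); cs.append((u.mean(),v.mean()))
    # bare post top face
    m=(abs(x-565)<25)&(abs(y-282)<30)&(z>188)&(z<203); q=P[m]; r=cv2.minAreaRect(q[:,:2].astype(np.float32)); print(' posttop',len(q),q.mean(0).round(1),r,fitline(q))
    m=(abs(y-282)<14)&(x>540)&(x<572)&(z>105)&(z<190)&~brass(c,(0,0,640,400)); q=P[m]
    A=np.c_[q[:,1]-282,q[:,2]-165,np.ones(len(q))]; w=np.ones(len(q))
    for _ in range(20):
        k=np.linalg.lstsq(A*w[:,None],q[:,0]*w,rcond=None)[0]; w=1/(1+((q[:,0]-A@k)/1.5)**2)
    print(' face',len(q),'yaw',np.degrees(np.arctan(-k[0])),'x at y282',k[2],'dxdz',k[1])
    m=(abs(y-282)<70)&(abs(x-565)<75)&(z>6)&(z<14); q=P[m]; r=cv2.minAreaRect(q[:,:2].astype(np.float32)); print(' base',len(q),r)
    # holder plate top in bay
    m=(abs(y+180)<27)&(abs(x-430)<25)&(z>107)&(z<122); q=P[m]; print(' plate',len(q),q.mean(0).round(1),q.min(0).round(1),q.max(0).round(1),fitline(q))
    m=(x>390)&(x<462)&(abs(y+180)<45)&(z>113)&(z<123); q=P[m]; print(' bay top',cv2.minAreaRect(q[:,:2].astype(np.float32)))
if len(cs)==2: print(tri(T,cs[0],S,cs[1]))
E
python3 m.py
```

```text
[[[90, 13, 39], [120, 7, 39], [100, 19, 40], [90, 20, 39], [75, 12, 41], [120, 13, 40], [105, 14, 37], [90, 6, 40]], [[21, 38, 47], [18, 128, 129], [18, 125, 120], [16, 99, 67], [90, 13, 38], [98, 28, 36], [90, 13, 39], [100, 19, 40]], [[15, 53, 48], [18, 132, 166], [18, 135, 176], [18, 124, 111], [14, 55, 51], [100, 22, 35], [100, 22, 35], [120, 15, 34]], [[130, 21, 36], [18, 114, 107], [18, 132, 181], [18, 136, 158], [18, 121, 103], [18, 96, 72], [15, 33, 46], [120, 20, 38]], [[18, 118, 117], [18, 132, 154], [20, 131, 169], [19, 135, 155], [18, 133, 130], [18, 126, 101], [16, 93, 66], [15, 12, 42]]]
t stud px 29 196.20689655172413 186.0 194 199 182 189 [549.4 279.7 170.1] [543. 273. 132.] [559. 285. 174.]
 posttop 136 [563.5 282.9 194.9] ((563.99169921875, 282.92828369140625), (14.029834747314453, 39.029396057128906), 15.249873161315918) (np.float32(-76.74263), np.float32(562.5187), np.float32(286.89822))
 face 101 yaw 14.522933495432857 x at y282 557.5408656437861 dxdz 0.0033396863062442605
 base 1266 ((562.99267578125, 283.81024169921875), (155.9058074951172, 109.88896942138672),
[... 424 characters left out ...]
88, 282.5173034667969), (12.875229835510254, 41.255855560302734), 12.1914701461792) (np.float32(-71.054955), np.float32(566.0986), np.float32(279.4806))
 face 116 yaw 14.664896952347124 x at y282 562.4512083400765 dxdz -0.0003944603024592652
 base 314 ((571.4816284179688, 282.8016662597656), (107.43419647216797, 113.43968963623047), 13.423552513122559)
 plate 73 [ 437.4 -180.8  113.6] [ 433.8 -206.2  107.2] [ 442.1 -154.2  115.7] (np.float32(-87.114914), np.float32(437.3638), np.float32(-180.78154))
 bay top ((427.71990966796875, -180.71194458007812), (55.26199722290039, 73.07422637939453), 0.7663977742195129)
(array([551.25205511, 279.98535246, 166.02579549]), np.float64(2.088604360312894))
```

Request:
jog_arm([
  [-4.7,-3.2,-1.2],
  [-4.7,-3.2,-1.2],
  [-4.7,-3.2,-1.2],
  [-4.7,-3.2,-1.2],
  [-4.7,-3.2,-1.2],
  [-4.7,-3.2,-1.2],
  [-4.7,-3.2,-1.2],
  [-4.7,-3.2,-1.2],
  [-2.1,-5.6,0],
  [-2.1,-5.6,0],
], hand=[100,100,100,100,100,100,100,100,100,100], yaw=[0,0,0,0,0,0,0,0,0,0])

```text
t: 1.45
position: [471.5, 177.3, 298.8]
tcp_rot: [0.361, 3.121, -0.0]
force: [0.4, -0.2, -0.2]
gripper_width: 1.001
```

Request:
jog_arm([
  [-2.1,-5.6,0],
  [-2.1,-5.6,0],
  [-2.1,-5.6,0],
  [0.5,-4.8,0],
  [0.5,-4.8,0],
  [0.5,-4.8,0],
  [0.5,-4.8,0],
  [0,0,0],
  [0,0,0],
  [0,0,0],
], hand=[100,100,100,100,100,100,100,80,80,80], yaw=[0,0,0,0,0,0,0,0.188,0.188,0.188])

```text
t: 2.7
position: [430.9, -181.1, 298.9]
tcp_rot: [1.222, 2.894, 0.0]
force: [1.1, 0.3, 0.3]
gripper_width: 0.798
```

Request:
jog_arm([
  [0,0,0],
  [0,0,0],
  [0,0,0],
  [0,0,0],
  [0,0,0],
], hand=[60,60,60,60,60], yaw=[0.188,0.188,0.188,0.188,0])

```text
t: 3.32
position: [431.0, -181.1, 298.9]
tcp_rot: [-2.189, -2.254, 0.0]
force: [0.2, 0.3, 0.1]
gripper_width: 0.601
```

```bash
cat >> h.py <<'E'
def where():
    s=ctrl.observe(); M=R.from_rotvec(s['tcp_rot']).as_matrix(); return s,M
def go(p,yaw_y):
    "slide (cm, tool axes) to TCP p, and the yaw for tool y at azimuth yaw_y deg"
    s,M=where(); d=(np.array(p)-s['position'])/10
    az=np.degrees(np.arctan2(M[1,1],M[0,1])); turn=-np.radians((yaw_y-az+180)%360-180)
    print('t',s['t'],'pos',s['position'].round(1),'az_y',round(az,2),'tilt',M[:,2].round(3),'slide',(M.T@d).round(2),'yaw',round(turn,3),'F',s['force'].round(1),'w',round(s['gripper_width'],3))
E
python3 -c "
from h import *
go((436,-180.5,86),1)"
```

```text
t 3.325 pos [ 431.  -181.1  298.9] az_y 1.68 tilt [-0.  0. -1.] slide [ 0.04  0.51 21.29] yaw 0.012 F [0.2 0.3 0.1] w 0.601
```

Request:
jog_arm([
  [0,0.5,5],
  [0,0,5],
  [0,0,5],
  [0,0,3],
  [0,0,2],
  [0,0,1.3],
  [0,0,0],
  [0,0,0],
  [0,0,0],
  [0,0,0],
], hand=[60,60,60,60,60,60,15,0,0,0], yaw=[0.01,0,0,0,0,0,0,0,0,0], grip_force=40)

```text
t: 4.58
position: [436.4, -180.9, 86.4]
tcp_rot: [2.2, 2.242, 0.001]
force: [0.2, 0.3, -1.1]
gripper_width: -0.004
```

Run:
```python
from h import *
T=grab('top');S=grab('side'); s,_=where(); print(s['gripper_width'],s['force'],s['joint_efforts'])
def crop(c,u,v,w,h,k): return cv2.resize(c['image'][v:v+h,u:u+w,::-1],None,fx=k,fy=k,interpolation=cv2.INTER_CUBIC)
cv2.imwrite('pics/g1.png',np.hstack([crop(T,350,180,100,100,4),crop(S,260,190,100,100,4)]))
```

```text
0.0018010645592067935 [ 0.75911509  0.81570604 -0.02801397] [-8.90047122e-04 -2.96506834e+01  1.75633885e+00 -3.58519077e+01
  1.60567457e-02  1.09982520e-03  2.99739870e-03]
```

View pics/g1.png

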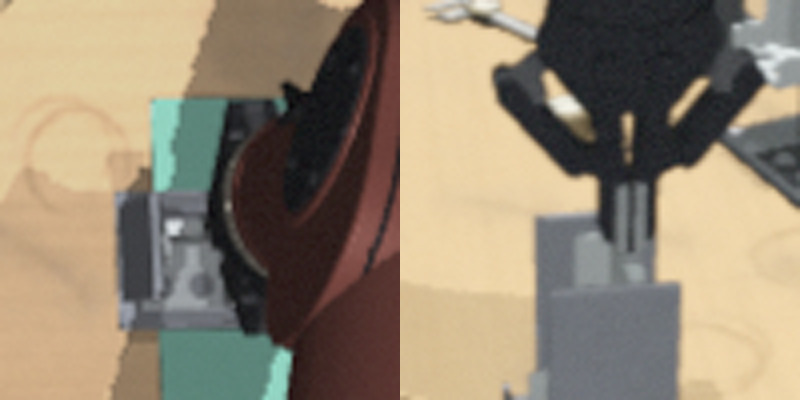

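Run:
```python
from h import *
S=load('side')
for p in((436.4,-181,86.4),(436.4,-191,86.4),(436.4,-191,105.4),(436.4,-191,114),(436.4,-207,114),(436.4,-152,114),(432,-181,114),(440,-181,114)): print(p,((proj(S,p)[0]-[260,190])*4+[400,0]).round())
```

```text
(436.4, -181, 86.4) [623. 294.]
(436.4, -191, 86.4) [626. 305.]
(436.4, -191, 105.4) [626. 271.]
(436.4, -191, 114) [627. 256.]
(436.4, -207, 114) [632. 274.]
(436.4, -152, 114) [614. 214.]
(432, -181, 114) [614. 245.]
(440, -181, 114) [631. 244.]
```

Run:
```python
from h import *
S=load('side'); i=S['image'][220:280,285:345,::-1]
cv2.imwrite('pics/g2.png',cv2.resize(i,None,fx=10,fy=10,interpolation=cv2.INTER_LANCZOS4))
P=cloud(S)
for r in range(236,262,3): print(r,[tuple(P[r,c].round().astype(int)) for c in range(309,326,3)])
```

```text
236 [(np.int64(424), np.int64(-174), np.int64(144)), (np.int64(428), np.int64(-189), np.int64(152)), (np.int64(433), np.int64(-190), np.int64(152)), (np.int64(439), np.int64(-189), np.int64(151)), (np.int64(444), np.int64(-192), np.int64(153)), (np.int64(450), np.int64(-187), np.int64(149))]
239 [(np.int64(424), np.int64(-174), np.int64(138)), (np.int64(428), np.int64(-186), np.int64(144)), (np.int64(433), np.int64(-192), np.int64(147)), (np.int64(438), np.int64(-191), np.int64(146)), (np.int64(443), np.int64(-194), np.int64(148)), (np.int64(451), np.int64(-187), np.int64(143))]
242 [(np.int64(424), np.int64(-175), np.int64(132)), (np.int64(428), np.int64(-188), np.int64(139)), (np.int64(433), np.int64(-192), np.int64(141)), (np.int64(438), np.int64(-193), np.int64(141)), (np.int64(444), np.int64(-193), np.int64(141)), (np.int64(451), np.int64(-187), np.int64(136))]
245 [(np.int64(428), np.int64(-146), np.int64(108)), (np.int64(428), np.int64(-187), np.int64(132)), (np.int64(433), np.int64(-191), np.int64(134)), (np.int64(439), np.int64(-191), np.int64(133)), (np.int64(444), np.int64
[... 821 characters left out ...]
nt64(-190), np.int64(113)), (np.int64(453), np.int64(-146), np.int64(85)), (np.int64(459), np.int64(-145), np.int64(84))]
257 [(np.int64(427), np.int64(-154), np.int64(85)), (np.int64(433), np.int64(-153), np.int64(84)), (np.int64(434), np.int64(-186), np.int64(105)), (np.int64(437), np.int64(-205), np.int64(116)), (np.int64(452), np.int64(-151), np.int64(81)), (np.int64(459), np.int64(-146), np.int64(77))]
260 [(np.int64(427), np.int64(-154), np.int64(78)), (np.int64(433), np.int64(-154), np.int64(78)), (np.int64(434), np.int64(-188), np.int64(99)), (np.int64(436), np.int64(-209), np.int64(112)), (np.int64(442), np.int64(-208), np.int64(111)), (np.int64(447), np.int64(-211), np.int64(112))]
```

View pics/g2.png

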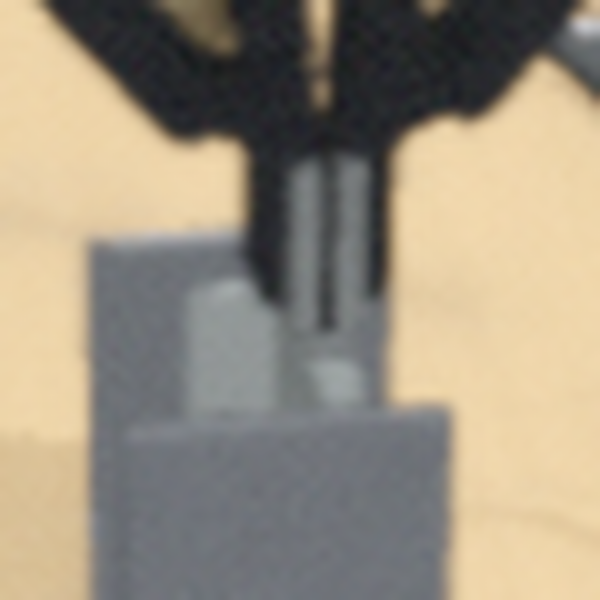

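The fingers shut above the plate: in the picture the pad ends are at about z = 115–118 (row 253 of the side view), while the reported TCP z is 86. Going 29 mm deeper is safe under either reading, since the gripper body stays above the cheeks, so I'll open and go down again.

Request:
jog_arm([
  [0,0,-1],
  [0,0,0],
  [0,0,0],
  [0,0,1.5],
  [0,0,1.2],
  [0,0,1.1],
  [0,0,0],
  [0,0,0],
  [0,0,0],
  [0,0,0],
], hand=[50,50,50,50,50,50,0,0,0,0], yaw=[0,0,0,0,0,0,0,0,0,0])

```text
t: 5.92
position: [436.0, -180.8, 58.0]
tcp_rot: [-2.201, -2.242, -0.0]
force: [0.6, -0.2, -1.9]
gripper_width: 0.089
```

Request:
jog_arm([
  [0,0,-1],
  [0,0,-2.5],
  [0,0,-4],
  [0,0,-4],
  [0,0,-3],
  [1.5,0.4,-0.5],
  [4,0.9,0],
  [4,0.9,0],
  [4,0.9,0],
  [3.6,0.9,0],
], hand=[0,0,0,0,0,0,0,0,0,0], yaw=[0,0,0,0,0,0,0,0,0,0], grip_force=70)

```text
t: 7.18
position: [472.3, -6.6, 206.8]
tcp_rot: [-2.199, -2.242, 0.002]
force: [0.7, -0.1, -2.7]
gripper_width: 0.079
```

Run:
```python
from h import *
S=grab('side'); T=grab('top'); go((476,-10,60),0)
def crop(c,u,v,w,h,k): return cv2.resize(c['image'][v:v+h,u:u+w,::-1],None,fx=k,fy=k,interpolation=cv2.INTER_CUBIC)
cv2.imwrite('pics/lift.png',np.hstack([crop(S,290,100,100,140,4),crop(T,270,130,100,140,4)]))
```

```text
t 7.275 pos [472.6  -3.7 206.6] az_y 1.44 tilt [-0.002  0.    -1.   ] slide [-0.64  0.35 14.65] yaw 0.025 F [-1.2 -0.5 -3.5] w 0.087
```

View pics/lift.png

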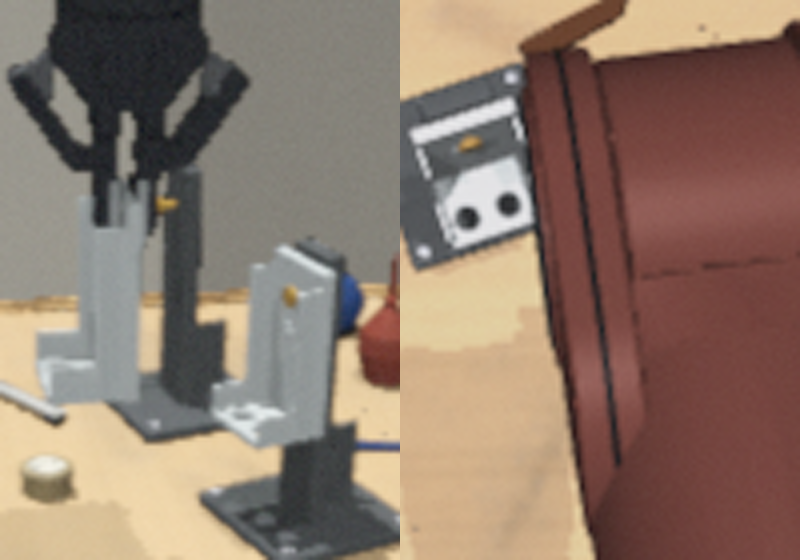

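Held upright and clear of the bay, with the holder in front of the free post in the side view at about (310,175). Setting it down.

Request:
jog_arm([
  [0,0,3],
  [0,0,4],
  [0,0,4],
  [0,0,2.5],
  [0,0,1],
  [0,0,0.3],
  [0,0,0],
], hand=[0,0,0,0,0,0,0], yaw=[0.025,0,0,0,0,0,0])

```text
t: 8.15
position: [473.4, -9.0, 60.5]
tcp_rot: [2.228, 2.214, 0.001]
force: [0.1, -0.9, -2.7]
gripper_width: 0.083
```

Request:
jog_arm([
  [0,0,0.2],
  [0,0,0.1],
  [0,0,0],
], hand=[0,0,0], yaw=[0,0,0])

```text
t: 8.52
position: [473.0, -9.1, 57.1]
tcp_rot: [2.229, 2.214, 0.0]
force: [0.0, 0.0, -1.9]
gripper_width: 0.077
```

Request:
jog_arm([
  [0,0,0.1],
  [0,0,0.1],
  [0,0,0.05],
  [0,0,0],
], hand=[0,0,0,0], yaw=[0,0,0,0])

```text
t: 9.02
position: [472.9, -9.2, 54.4]
tcp_rot: [-2.229, -2.214, 0.0]
force: [0.2, 0.1, -2.3]
gripper_width: 0.083
```

Request:
jog_arm([
  [0,0,0.1],
  [0,0,0.05],
  [0,0,0],
], hand=[0,0,0], yaw=[0,0,0])

```text
t: 9.4
position: [473.6, -9.2, 53.9]
tcp_rot: [2.229, 2.214, 0.001]
force: [-3.4, 0.3, 8.7]
gripper_width: 0.084
```

Request:
jog_arm([
  [0,0,-0.05],
  [0,0,0],
  [0,0,0],
  [0,0,-1],
  [0,0,-3],
  [0,0,-5],
  [0,0,-4],
  [0,0,0],
  [0,0,0],
  [0,0,0],
], hand=[12,25,40,40,50,60,80,100,100,100], yaw=[0,0,0,0,0,0,0,-0.187,-0.187,-0.187])

```text
t: 10.65
position: [473.0, -9.3, 184.2]
tcp_rot: [1.52, 2.749, 0.001]
force: [-0.3, 0.3, -0.2]
gripper_width: 0.998
```

Run:
```python
from h import *
S=grab('side'); T=grab('top'); go((465,-9,32),90)
for c in(S,T):
    P=cloud(c); x,y,z=P[...,0],P[...,1],P[...,2]
    for a,b in((100,116),(104,116)):
        m=(abs(y+9)<40)&(abs(x-473)<20)&(z>a)&(z<b); q=P[m]
        if len(q)>10: print(len(q),q.min(0).round(1),q.max(0).round(1),q.mean(0).round(1),fitline(q),cv2.minAreaRect(q[:,:2].astype(np.float32)))
    m=(abs(y+9)<45)&(abs(x-465)<70)&(z>6)&(z<116); q=P[m]
    if len(q)>10: print('all',q.min(0),q.max(0),cv2.minAreaRect(q[:,:2].astype(np.float32)))
cv2.imwrite('pics/stand.png',cv2.resize(S['image'][130:250,270:400,::-1],None,fx=5,fy=5,interpolation=cv2.INTER_CUBIC))
```

```text
t 10.75 pos [473.   -9.2 184.1] az_y 31.9 tilt [ 0.001  0.    -1.   ] slide [ 0.45 -0.68 15.21] yaw -1.014 F [ 0.  -0.7 -0.1] w 1.004
72 [457.3 -39.7 100. ] [479.3  21.6 111.3] [473.6 -14.3 107.5] (np.float32(89.56387), np.float32(473.45447), np.float32(-13.74278)) ((472.0510559082031, -9.043033599853516), (61.77737808227539, 20.265295028686523), 81.12652587890625)
55 [470.6 -39.1 104.3] [479.3  21.6 111.3] [474.6 -13.3 109.3] (np.float32(88.696465), np.float32(474.23233), np.float32(-12.763018)) ((475.0477600097656, -8.779230117797852), (60.77473068237305, 8.054718971252441), 88.50761413574219)
all [432.38933335 -40.69889347  17.01357748] [479.40684764  22.50980409 111.30333494] ((457.1053466796875, -9.556632995605469), (45.32586669921875, 64.18515014648438), 4.190328598022461)
all [427.65177937  17.23829978  19.55334717] [457.69453141  20.2082978   55.93657351] ((442.6816101074219, 18.693391799926758), (30.04325294494629, 2.8518662452697754), 0.33946654200553894)
```

View pics/stand.png

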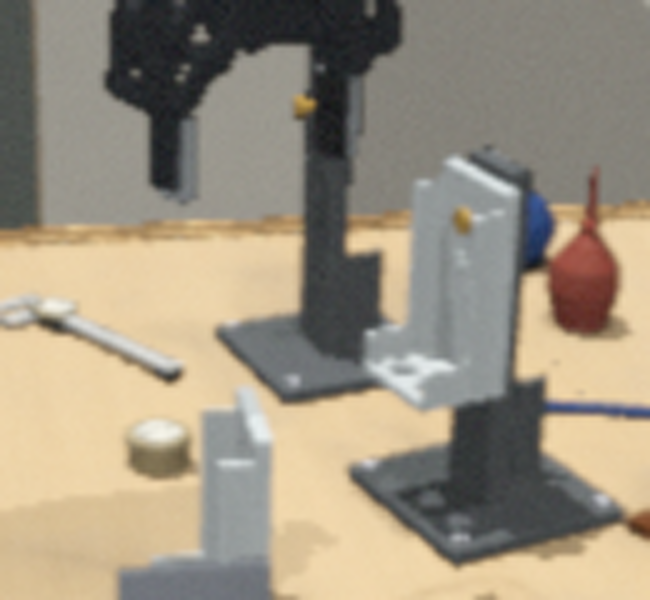

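The holder stands by itself (crop around (235,480)), and the tin, calliper and vice look unmoved. Now I'll measure how far the real fingertip is from the reported TCP.

Run:
```python
from h import *
S=load('side'); P=cloud(S)
for r in range(160,174,2): print(r,[P[r,c].round().astype(int).tolist() for c in range(301,311,3)])
print(proj(S,(437,-31,184)),proj(S,(437,-31,197)),proj(S,(437,-31,212)),proj(S,(437,-31,225)))
```

```text
160 [[426, -37, 248], [432, -44, 250], [438, -45, 250], [773, 2201, -515]]
162 [[426, -40, 244], [432, -44, 246], [438, -43, 245], [777, 2226, -540]]
164 [[426, -37, 239], [432, -42, 241], [438, -44, 241], [774, 2208, -551]]
166 [[427, -32, 233], [432, -44, 237], [438, -44, 237], [772, 2191, -562]]
168 [[705, 2232, -591], [433, -34, 229], [438, -42, 232], [778, 2229, -593]]
170 [[706, 2249, -614], [730, 2237, -611], [438, -44, 228], [779, 2236, -612]]
172 [[705, 2238, -627], [726, 2213, -619], [752, 2224, -624], [780, 2240, -631]]
[[305.64290792 187.12238503]] [[305.65100011 181.52022008]] [[305.66031583 174.96769353]] [[305.66836806 169.21050156]]
```

Request:
jog_arm([
  [0,0,0],
  [0,0,0],
  [0,0,0],
  [0,0,0],
  [0,0,0],
  [0,0,0],
  [0.8,0,0],
], hand=[100,100,100,100,100,100,100], yaw=[-0.185,-0.185,-0.185,-0.185,-0.185,-0.09,0])

```text
t: 11.62
position: [464.9, -9.2, 183.7]
tcp_rot: [0.01, 3.141, -0.001]
force: [-0.6, -0.1, 0.4]
gripper_width: 0.999
```

```bash
python3 -c "
from h import *
go((464.5,-9,30),90)"
```

```text
t 11.625 pos [464.9  -9.2 183.7] az_y 89.65 tilt [ 0. -0. -1.] slide [ 0.04  0.03 15.37] yaw -0.006 F [-0.6 -0.1  0.4] w 0.999
```

Request:
jog_arm([
  [0,0,4],
  [0,0,5],
  [0,0,4],
  [0,0,1.5],
  [0,0,0.9],
  [0,0,0],
  [0,0,0],
  [0,0,0],
  [0,0,0],
  [0,0,0],
], hand=[100,100,100,100,100,85,75,0,0,0], yaw=[0,0,0,0,0,0,0,0,0,0], grip_force=40)

```text
t: 12.88
position: [465.9, -9.0, 30.5]
tcp_rot: [0.002, 3.14, 0.001]
force: [-0.5, 0.9, 7.9]
gripper_width: 0.672
```

Request:
jog_arm([
  [0,0,0],
  [0,0,-1],
  [0,0,-2],
  [0,0,-3],
  [0,0,-3],
  [0,0,-2],
], hand=[0,0,0,0,0,0], yaw=[0,0,0,0,0,0], grip_force=60)

```text
t: 13.62
position: [465.2, -9.3, 141.3]
tcp_rot: [0.003, 3.14, 0.001]
force: [0.3, -0.1, -3.1]
gripper_width: 0.673
```

Request:
jog_arm([
  [0,2,0],
  [0,4,0],
  [0,4.5,0],
  [0,4.5,0],
  [0,4.5,0],
  [-0.5,4,0],
  [-1,3,0],
  [-1.5,1,0],
  [0,0,0],
  [0,0,0],
], hand=[0,0,0,0,0,0,0,0,0,0], yaw=[0,0,0,0,0,0,0,-0.125,-0.125,0])

```text
t: 14.88
position: [495.1, 265.6, 139.6]
tcp_rot: [0.388, -3.117, 0.001]
force: [0.3, 0.2, -3.1]
gripper_width: 0.672
```

```bash
cat > m2.py <<'E'
from h import *
S=grab('side'); T=grab('top'); go((513.8,269.7,124),104.3)
s,M=where(); p=s['position']; a=np.radians(14.3); X=np.array([np.cos(a),np.sin(a)]);Y=np.array([-X[1],X[0]]); root=np.array([559.3,281.3])
for n,c in(('s',S),('t',T)):
    P=cloud(c); h=np.dstack([(P[...,:2]-root)@X,(P[...,:2]-root)@Y,P[...,2]])
    np.save(n+'h.npy',h)
print('tool in post frame',((p[:2]-root)@X).round(1),((p[:2]-root)@Y).round(1))
i=S['image'][90:210,270:400,::-1]; j=T['image'][130:250,150:280,::-1]
cv2.imwrite('pics/%s.png'%__import__('sys').argv[1],np.hstack([cv2.resize(k,(400,369),interpolation=cv2.INTER_CUBIC) for k in(i,j)]))
E
python3 m2.py pre
```

```text
t 14.975 pos [495.1 265.5 139.6] az_y 104.06 tilt [-0. -0. -1.] slide [-1.91 -0.05  1.56] yaw -0.004 F [-0.4  0.1 -2.3] w 0.67
tool in post frame -66.1 0.6
```

View pics/pre.png

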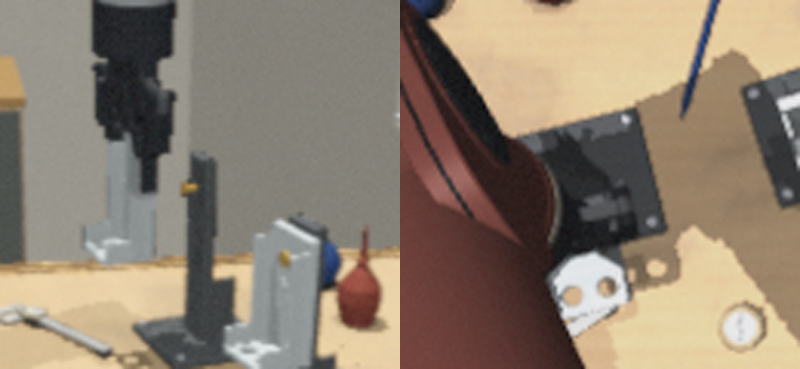

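The side view shows the holder held upright in front of the stud: its underside is at about (120,255), the stud at (188,187), in line and slightly in front. Next I'll measure both in the post frame.

```bash
cat > m3.py <<'E'
from h import *
S,T=load('side'),load('top')
pr=lambda q:np.percentile(q,[2,50,98],axis=0).round(1).tolist()
for n,c,roi in(('s',S,(322,140,340,165)),('t',T,(185,170,215,200))):
    h=np.load(n+'h.npy'); x,y,z=h[...,0],h[...,1],h[...,2]
    hsv=cv2.cvtColor(c['image'],cv2.COLOR_RGB2HSV); grey=(hsv[...,1]<45)&(hsv[...,2]>110)
    m=(x>-120)&(x<-25)&(abs(y)<45)&(z>70)&(z<150)&grey
    print(n,'holder',m.sum(),pr(h[m]))
    if n=='s':
        f=m&(y<-20); q=h[f]; print(' right flange y',np.percentile(q[:,1],[10,50,90]).round(1),'slope dy/dx',np.polyfit(q[:,0],q[:,1],1)[0].round(3),'back x',np.percentile(q[q[:,2]>115][:,0],[95,99,100]).round(1),'bottom z',np.percentile(q[:,2],[0,1,3]).round(1))
        m=(abs(x-7)<12)&(y<-10)&(y>-28)&(z>100)&(z<185); q=h[m]; print(' post right side y',np.percentile(q[:,1],[10,50,90]).round(1),'x',np.percentile(q[:,0],[1,5,95,99]).round(1))
        b=brass(c,roi); print(' stud',b.sum(),np.nanmedian(h[b],0).round(1),np.nanmin(h[b],0).round(1))
        m=(abs(x-7)<14)&(abs(y)<25)&(z>180); print(' post top z',np.percentile(h[m][:,2],[90,98]))
    else:
        f=m&(z<115); q=h[f]; print(' shelf',len(q),pr(q))
E
python3 m3.py
```

```text
s holder 344 [[-102.6, -31.1, 111.1], [-74.6, -24.6, 124.8], [-53.1, 30.2, 148.7]]
 right flange y [-30.6 -28.2 -25.6] slope dy/dx -0.016 back x [-53.1 -52.2 -51.6] bottom z [110.  110.2 111.5]
 post right side y [-20.2 -17.1 -13.3] x [ 1.4  2.3 15.5 16.7]
 stud 16 [-6.600e+00 -1.000e-01  1.662e+02] [-13.4  -6.7 154.2]
 post top z [195.02291094 195.82825824]
t holder 335 [[-107.1, -28.9, 111.0], [-85.0, -0.8, 115.1], [-65.9, 23.3, 131.6]]
 shelf 162 [[-107.1, -22.2, 110.2], [-84.9, 0.9, 113.7], [-66.0, 23.1, 115.0]]
```

Request:
jog_arm([
  [0,0,0.5],
  [-1,0,1],
  [-1.5,0,0],
  [-0.9,0,0],
  [0,0,0],
  [0,0,0],
], hand=[0,0,0,0,0,0], yaw=[-0.004,0,0,0,0,0])

```text
t: 15.72
position: [528.2, 274.2, 124.4]
tcp_rot: [0.396, -3.116, 0.0]
force: [0.1, -0.6, -2.7]
gripper_width: 0.673
```

```bash
python3 m2.py pre2; python3 m3.py; python3 -c "
from h import *
go(list(np.array([559.3,281.3])-12*np.array([.969,.247]))+[124.5],104.4)"
```

```text
t 15.825 pos [527.9 274.3 124.5] az_y 104.48 tilt [-0.  0. -1.] slide [ 1.48 -0.09  0.05] yaw 0.003 F [ 0.2  0.3 -2. ] w 0.673
tool in post frame -32.1 1.0
s holder 371 [[-69.0, -31.3, 95.6], [-40.2, 5.8, 111.9], [-25.9, 30.2, 148.4]]
 right flange y [-30.7 -28.  -25.5] slope dy/dx 0.012 back x [-26.7 -25.3 -25.1] bottom z [94.9 95.5 96.2]
 post right side y [-19.9 -17.2 -13.6] x [ 1.6  2.1 15.7 17. ]
 stud 4 [ -9.5 -17.1 171.4] [-22.4 -40.1 163.9]
 post top z [438.60286648 453.06676042]
t holder 358 [[-73.0, -28.4, 96.0], [-50.2, 0.3, 99.6], [-31.5, 24.9, 116.7]]
 shelf 344 [[-73.0, -28.3, 96.0], [-50.0, 0.9, 99.5], [-31.5, 25.0, 111.5]]
t 15.825 pos [527.9 274.3 124.5] az_y 104.48 tilt [-0.  0. -1.] slide [-2.01 -0.1  -0.  ] yaw 0.001 F [ 0.2  0.3 -2. ] w 0.673
```

View pics/pre2.png

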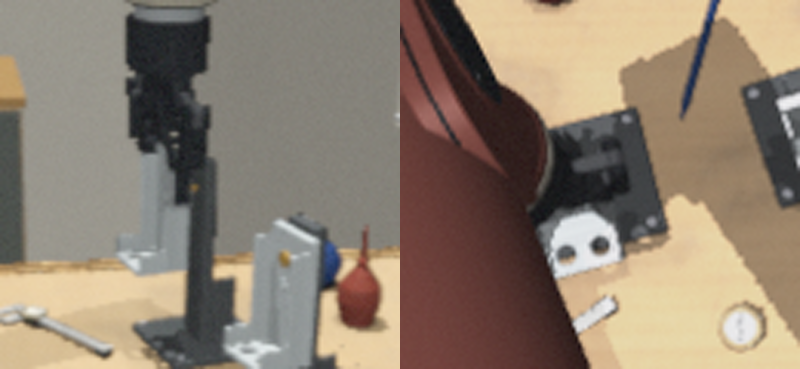

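The holder now stands just in front of the stud head (side view about (193,187)), and the numbers agree to about 1 mm. I'll advance slowly.

Request:
jog_arm([
  [-0.4,-0.05,0],
  [-0.4,0,0],
  [-0.2,0,0],
  [0,0,0],
], hand=[0,0,0,0], yaw=[0,0,0,0])

```text
t: 16.32
position: [538.2, 276.4, 124.4]
tcp_rot: [0.396, -3.117, 0.0]
force: [1.0, -0.8, -3.2]
gripper_width: 0.674
```

Request:
jog_arm([
  [-0.3,0,0],
  [-0.3,0,0],
  [-0.2,0,0],
  [0,0,0],
], hand=[0,0,0,0], yaw=[0,0,0,0])

```text
t: 16.82
position: [545.9, 278.3, 124.4]
tcp_rot: [0.396, -3.117, 0.0]
force: [0.4, 0.3, -2.2]
gripper_width: 0.671
```

Request:
jog_arm([
  [-0.15,0,0],
  [-0.1,0,0],
  [0,0,0],
], hand=[0,0,0], yaw=[0,0,0])

```text
t: 17.2
position: [548.3, 278.9, 124.4]
tcp_rot: [-0.396, 3.117, -0.0]
force: [-0.2, -0.5, -3.0]
gripper_width: 0.671
```

Request:
jog_arm([
  [-0.1,0,0],
  [-0.1,0,0],
  [0,0,0],
], hand=[0,0,0], yaw=[0,0,0])

```text
t: 17.58
position: [548.7, 279.1, 124.1]
tcp_rot: [0.396, -3.113, 0.001]
force: [-6.3, -3.0, 1.7]
gripper_width: 0.675
```

Contact came where the post face is expected, so the head has passed through the hole. Easing off slightly and sliding down.

Request:
jog_arm([
  [0.15,0,0],
  [0,0,0.3],
  [0,0,0.3],
  [0,0,0.2],
  [0,0,0],
], hand=[0,0,0,0,0], yaw=[0,0,0,0,0])

```text
t: 18.2
position: [548.7, 279.3, 116.2]
tcp_rot: [0.396, -3.116, -0.0]
force: [0.3, 0.9, -2.8]
gripper_width: 0.67
```

Request:
jog_arm([
  [0,0,0.2],
  [0,0,0.2],
  [0,0,0.2],
  [0,0,0],
], hand=[0,0,0,0], yaw=[0,0,0,0])

```text
t: 18.7
position: [548.6, 279.3, 110.2]
tcp_rot: [0.396, -3.116, -0.0]
force: [-0.2, 1.5, -3.5]
gripper_width: 0.673
```

Request:
jog_arm([
  [0,0,0.15],
  [0,0,0.1],
  [0,0,0],
], hand=[0,0,0], yaw=[0,0,0])

```text
t: 19.08
position: [548.7, 279.4, 108.4]
tcp_rot: [-0.396, 3.116, 0.001]
force: [-3.0, 2.3, 1.6]
gripper_width: 0.675
```

Request:
jog_arm([
  [0,0,0.1],
  [0,0,0],
  [0,0,0],
], hand=[0,0,0], yaw=[0,0,0])

```text
t: 19.45
position: [548.8, 279.4, 108.1]
tcp_rot: [-0.396, 3.116, 0.001]
force: [-5.5, 0.5, 9.4]
gripper_width: 0.67
```

Contact at the seat height, as expected. Releasing and withdrawing upwards.

Request:
jog_arm([
  [0,0,-0.05],
  [0,0,0],
  [0,0,0],
  [0,0,0],
  [0,0,-1],
  [0,0,-3],
  [0,0,-5],
  [0,0,-5],
  [4,0,-2],
  [5,0,0],
], hand=[72,80,90,95,95,95,95,95,95,95], yaw=[0,0,0,0,0,0,0,0,0,0])

```text
t: 20.7
position: [462.0, 256.6, 269.9]
tcp_rot: [-0.394, 3.113, 0.002]
force: [-0.8, 0.0, -0.2]
gripper_width: 0.95
```

Request:
jog_arm([
  [0,5,-2],
  [0,6,0],
  [0,6,0],
  [0,6,0],
  [0,6,0],
  [0,5,0],
  [0,0,0],
  [0,0,0],
], hand=[95,95,95,95,95,95,95,95], yaw=[0,0,0,0,0,0,0,0])

```text
t: 21.7
position: [377.0, 585.4, 287.7]
tcp_rot: [-0.395, 3.116, -0.001]
force: [0.8, -0.8, 0.1]
gripper_width: 0.949
```

```bash
python3 m2.py end
python3 - <<'E'
from h import *
for n in'st':
    c=load({'s':'side','t':'top'}[n]); h=np.load(n+'h.npy'); x,y,z=h[...,0],h[...,1],h[...,2]
    hsv=cv2.cvtColor(c['image'],cv2.COLOR_RGB2HSV); g=(hsv[...,1]<45)&(hsv[...,2]>110)&(x>-60)&(x<12)&(abs(y)<40)&(z>60)&(z<210)
    print(n,g.sum(),np.percentile(h[g],[1,50,99],axis=0).round(1).tolist(),h[g][:,2].min().round(1))
    P=cloud(c)
    for nm,ce,r in(('tin',(450,155),28),('cal',(430,328),75),('vice',(602,-67),40)):
        q=P[(np.abs(P[...,:2]-ce)<r).all(-1)&(P[...,2]>6)&(P[...,2]<26)]
        if len(q)>5: print(nm,np.round(cv2.minAreaRect(q[:,:2].astype(np.float32))[0]),len(q))
E
```

```text
t 21.8 pos [377.7 584.7 288.3] az_y 104.37 tilt [ 0.001  0.    -1.   ] slide [ -5.35 -33.89  16.43] yaw 0.001 F [-0.2 -0.7 -1.3] w 0.951
tool in post frame -101.0 338.8
s 706 [[-46.6, -32.3, 78.7], [-12.5, -7.8, 123.7], [5.8, 31.0, 194.9]] 66.0
tin [451. 156.] 116
cal [431. 327.] 142
vice [602. -69.] 168
t 543 [[-51.4, -29.2, 79.1], [-22.4, 0.9, 85.3], [-0.3, 28.0, 192.6]] 76.9
tin [448. 160.] 169
cal [431. 331.] 448
vice [593. -66.] 174
```

View pics/end.png

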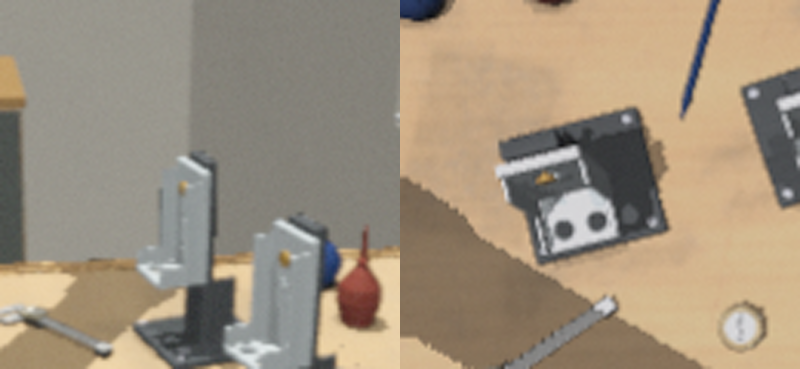

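The picture shows the holder hanging on the formerly free post, with the brass head in front of its slot at (182,187), as on the other holder. Its underside is at about 79 mm and its back is against the post. The robot is clear, so I'm handing in.

```bash
python3 -c "
from h import *
print(ctrl.finish_job())"
```

```text
the job is handed in; nothing more can be done
None
```

The holder is hanging on the free (left) post with its slot locked behind the stud head, and I handed the job in at about 22 s. I lifted it from the bay by its top edge and stood it on the bench. I then regripped it by its sides, passed it over the stud, pushed it to the post face and slid it down.

**Last checks**
- **Seating:** The underside is at about 79 mm (78 expected) and the back is at the post face. The stud head shows in front of the slot, as on the other holder.
- **Robot:** The gripper is open and well clear of everything.
- **Tin, calliper and vice:** The side view puts all three within 2 mm of where they started. The top view was too noisy to confirm this closely.
- **Forces:** The highest wrist reading I saw was about 10 N.

**What failed or disagreed**
- **First grasp:** It closed on air, because in the camera images the real fingertips sat about 29 mm above the reported TCP. I went deeper and worked from the camera and contact heights after that.
- **Camera offset:** The two cameras disagreed by 3–5 mm in x, so I averaged them.

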